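# Fit the stop rings and hold the die in the fixture corner

### The job

Set up the corner stop on the bolted-down aluminium fixture: thread the black nylon spacer down the steel stop post first, then the brass sleeve on top of it, both fully home and let go. Then take the grey die, keep it standing on end, stand it on the base plate and press it squarely into the corner, one wide face against the blue rail and one narrow face against the brass sleeve at the same time, and finish still gripping it and pressing it firmly against both stops. Leave the green tape roll, the brown coupon and the hex key where they are.

Things in the scene. Friction and masses are not known exactly. Their poses are not given: they have to be found in the camera images.
- fixture: Bolted-down fixture (fixed): an aluminium base plate 130 x 105 mm, 10 mm thick, carrying a steel stop post and a blue rail, which stand at right angles to each other as two stops; four low bolt heads at its corners. Origin on the bench under the post's axis; z up; x runs from the open end of the plate past the rail to the post, y to the rail's side. The plate reaches from x = -87.5 to 42.5 mm and y = -52.5 to 52.5 mm.
- post_foot (a point): Foot of the stop post: the post's axis on the top of the base plate, 10 mm above the bench; axes as the fixture's. The post is 16 mm in diameter and 34 mm tall above the plate, with a 5 mm conical tip.
- rail: Blue rail on the base plate (fixed), 32 x 14 mm, 14 mm tall above the plate; its origin and axes are those of post_foot. Its stop face looks to -y and lies at y = +10 mm, from x = -60 to x = -28 mm.
- die_seat (a point): Centre of the die when it is seated in the corner: 32 mm before the post's axis (x = -32 mm in the fixture's frame), y = 0, 20 mm above the plate; axes as the fixture's. As the sleeve is loose on the post, the seated die may lie up to 3 mm further to -x or +x.
- spacer_center (a point): Centre of the black nylon spacer ring (half-way up): 28 mm outside, 20 mm bore, 10 mm tall, lying flat on the job sheets, whose top is 6 mm above the bench; z is its axis.
- sleeve_center (a point): Centre of the brass sleeve (half-way up): 34 mm outside, 20 mm bore, 14 mm tall, lying flat on the job sheets (6 mm above the bench); z is its axis.
- die_center (a point): Centre of the grey steel die with three small holes in one wide face, 0.17 kg: 40 mm tall as it stands on end on the bench between the job sheets and the fixture, 30 x 20 mm in plan. Its own x runs along the 30 mm side (level), y points up along the 40 mm height, z lies along the 20 mm thickness (level), so the wide faces look to +z and -z; it is to be gripped across the thickness in its upper half, clear of the job sheets and later of the 14 mm tall rail.
- die: The same die: axes as die_center, origin in the middle of the wide face without holes.
- spacer: The same spacer, its origin at the centre of its underside.
- sleeve: The same sleeve, its origin at the centre of its underside.
- tape_roll: Green tape roll, 61 mm across, 18 mm tall, lying to the left of the job sheets; a bystander. Origin at the centre of its underside.
- coupon: Brown test coupon, 35 x 50 x 12 mm, near the bench's front edge; a bystander. Origin at the centre of its underside.
- hex_key: Black hex key, 34 x 92 x 9 mm, near the bench's front edge; a bystander. Origin at the centre of its underside.

How it is judged:
By the outcome, as a careful person would: the job done as asked, in the order asked, and still so for the second after the job is handed in, while the arm keeps its last pose, push and grip.
It also fails if it takes over 72 s, if anything falls off the work surface, if the arm or the gripper's body presses on something with over 40 N, if the wrist force passes 120 N, or if a joint passes its speed limit or range.

### The arm

A 6-joint arm with a two-finger parallel gripper is mounted at the origin on a cart in front of the work surface, level with it; the furniture and walls round the work are solid. World frame = base frame: x ahead of the robot, y to its left, z up, the work surface at z = 0. Lengths are in mm, angles in rad, forces in N, time in s.
With the tool pointing down it reaches from about 300 to 775 mm from the base axis. Payload 14.6 kg.
Tool frame: the origin (TCP) lies between the finger pads; the fingertips stand 19 mm ahead of it and the grasp point (between the pads) is the TCP; z points along the fingers, y is the line along which they close (so a half turn about z gives the same grasp; the last joint's range is limited). The gripper opens to 94 mm and grips with 3 to 60 N. Pads are 16 mm wide; open, the fingers measure 119 mm over their backs; the gripper's body (75 mm by 177 mm) begins 78 mm behind the grasp point.
Start: joints at [1.223, 0.3, 1.521, -0, 1.321, -0.067], TCP at [152.416, 528.449, 224.446] pointing down, gripper open.
Joint ranges: [-3.03, 3.03], [-0.79, 2.21], [0.23, 2.52], [-1.04, 4.18], [0, 3.07], [-2.55, 2.55]. Speed limits (rad/s): [2.22, 2.22, 2.57, 3.14, 3.14, 3.14].

### API

Orientations are given as [roll, pitch, yaw] about the fixed x, y, z axes, in that order (R = Rz(yaw) Ry(pitch) Rx(roll)).
In Python, from cell import monitor, imaging, job, find_in, trace gives the robot as it stands. The module is installed in compiled form; this text tells all that it offers.
- The arm moves only by the tool arm_command, never from a script. Its argument "steps" is a list of rows, each a list of 5 numbers: the opening, from 0 (shut) to 1 (fully open), then the shift along the tool's x, y, z in mm, then the turn about the tool's z in degrees. In form: [[gripper, dx, dy, dz, turn], ...]. A call has 1 to 20 rows; each row is the pose to reach, as a shift and turn from the pose commanded when the call began, along the tool's axes at that moment; what a row does not reach only later rows make up. A row lasts 1/8 s, in which the tool goes at most 62.5 mm and 10.7 degrees, less where a joint would pass 70% of its speed; a pose out of reach is approached as far as the arm can. A call with a gripper value outside its range is refused whole. The fingers move at their own pace and stop on an object; "force" is the grip in N (left out, the last holds). Time passes only in rows, so rows that repeat a pose let the fingers close. It gives the time, the measured TCP pose, the force, the opening and the grip force at its end, in the units of the state.
- monitor.read_state(): the state, without advancing time (a new reading comes with each control period).
- imaging.camera(name): name is "scene" or "top" or "wrist"; returns a dict with "img" (400x640x3 uint8, red, green, blue), "mtx" (3x3 intrinsics, pixels), "view" (4x4, takes a point from world to camera coordinates). Camera axes: x right, y down, z forward; pixel columns grow to the right and rows downward; lengths in mm; the calibration is good to about 2 mm. The wrist camera is an equidistant fisheye: a pixel r from the principal point sees the ray r / f radians off the axis. A picture is of the moment at which its call begins. There is no depth.
- job.sign_off(): hands the job in; it is judged then, once.
Trained networks look in a picture, given as the dict that the camera call returned (one of the last four; its "shot" number tells which), for a name from the list of things; names that differ only in an ending like _2 or _b are one class to them, and where a whole thing is asked for, a point or a joint stands for the part that bears it (a point fixed in the world has none). Each returns a list of dicts, best first, with "p" (0 to 1); they miss things now and then, are a little off and sometimes report something else, mostly with a low value. They report only what shows in the picture. A call takes as long as a camera call.
- find_in(picture, target): "rect" ([centre column, centre row, width, height] in pixels, round what is visible of it).
- trace(picture, target): "region" (400x640 bool, what is visible of it) and "rect" ([centre column, centre row, width, height] in pixels, round what is visible of it).
The state is a dict: "clock": time; "joints": joint angles; "qd": joint speeds; "effort": joint torques, N m; "eef_pos": TCP position; "eef_rot": TCP orientation; "wrist_force": force on the tool from outside, world axes, zero at the start; "moment": the same for the moment, N m; "finger_gap": finger opening in mm; "finger_force": force on a finger pad.
Only numpy, scipy, OpenCV 4.12 (cv2) and the standard library are available. Lean on these libraries where they do the work, as an engineer would, in place of code of your own. Each camera call takes 0.05 s, during which the arm holds its last target. There are 200 camera calls.

## Working session

There is one attempt and no reset: what is moved stays moved. The work goes in short steps, Python scripts to look and compute and a tool call to move; the robot and the scene stay as the last step left them, time stands still between calls to the robot, and variables do not carry over. Pictures are saved under pics/ and viewed, at most 10 in all, crops included, and the job is handed in when it is done.

Besides the shell and the picture viewer there is one more tool, called after "Request:" by a JSON object that holds its "op" and its "data", one argument or row to a line. arm_command: Moves the arm, as the interface text tells. Its arguments: {"type":"object","properties":{"steps":{"type":"array","items":{"type":"array","items":{"type":"number"}}},"force":{"type":"number"}},"required":["steps"]}

```bash
mkdir -p pics; cat > h.py <<'E'
import numpy as np, cv2
from cell import monitor, imaging, job, find_in, trace
def ray(c,u,v,fish=False):
    K=c["mtx"];V=np.array(c["view"])
    x=(u-K[0][2])/K[0][0];y=(v-K[1][2])/K[1][1]
    if fish:
        r=np.hypot(x,y);s=np.sin(r)/r if r>1e-9 else 1
        d=np.array([x*s,y*s,np.cos(r)])
    else: d=np.array([x,y,1.])
    R=V[:3,:3];return -R.T@V[:3,3],R.T@d
def onz(c,u,v,z,fish=False):
    o,d=ray(c,u,v,fish);return (o+d*(z-o[2])/d[2])
def proj(c,p,fish=False):
    V=np.array(c["view"]);q=V[:3,:3]@np.array(p,float)+V[:3,3];K=c["mtx"]
    if fish:
        r=np.hypot(q[0],q[1]);t=np.arctan2(r,q[2]);k=t/max(r,1e-9);x,y=q[0]*k,q[1]*k
    else:x,y=q[0]/q[2],q[1]/q[2]
    return np.array([K[0][0]*x+K[0][2],K[1][1]*y+K[1][2]])
def save(c,n): cv2.imwrite("pics/"+n+".png",cv2.cvtColor(c["img"],cv2.COLOR_RGB2BGR))
E
python3 - <<'E'
from h import *
np.set_printoptions(precision=1,suppress=True)
s=monitor.read_state();print({k:np.round(v,3) for k,v in s.items()})
ims=[]
for n in["top","scene","wrist"]:
    c=imaging.camera(n);save(c,n+"0");f=n=="wrist"
    o,d=ray(c,320,200,f);print(n,c["mtx"][0][0],o,d)
    for t,z in[("spacer",16),("sleeve",20),("die",40),("fixture",10),("rail",24),("post_foot",10),("spacer_center",11),("die_seat",30)]:
        for r in find_in(c,t)[:2]:
            u=r["rect"];print(t,round(r["p"],2),np.array(u),onz(c,u[0],u[1],z,f)[:2])
E
```

```text
{'clock': np.float64(0.0), 'joints': array([ 1.2,  0.3,  1.5, -0. ,  1.3, -0.1]), 'qd': array([ 0., -0., -0.,  0., -0.,  0.]), 'effort': array([  0. , -53.2, -35.3,   0.1,   0. ,  -0. ]), 'eef_pos': array([152.3, 528.2, 223.9]), 'eef_rot': array([-3.1, -0. ,  2.9]), 'wrist_force': array([ 0.4,  0.5, -0.2]), 'moment': array([ 0.,  0., -0.]), 'finger_force': np.float64(0.0), 'finger_gap': np.float64(93.946)}
top 367.79176478498835 [ 372.   -75.1 1013.6] [ 0.  0. -1.]
spacer 0.36 [284.1 187.6   8.6  13.1] [454.   42.1]
die 0.61 [369.6 171.6   5.    9.9] [ 488.1 -189. ]
fixture 0.71 [365.4 172.7   9.3   9.3] [ 489. -181.]
fixture 0.61 [440.9 161.9  40.5  48.9] [ 512.5 -388.2]
rail 0.61 [435.9 168.8   6.   10.5] [ 492.2 -369.5]
rail 0.31 [382.9 233.8  21.7  20.5] [ 321.8 -220.5]
post_foot 0.91 [440.1 162.5  43.2  48.6] [ 510.9 -385.9]
spacer_center 0.71 [437.2 161.8  43.1  48.4] [ 513.  -377.8]
die_seat 0.9 [442.2 160.2  43.2  49.7] [ 514.2 -385.6]
scene 455.34164968009856 [-232.5 -808.2  870.6] [ 0.5  0.6 -0.6]
spacer 0.42 [312.7 214.6  13.4   9.9] [428. -86.]
sleeve 0.71 [405.6 256.6   6.5  10. ] [ 489.6 -371.2]
sleeve 0.45 [313.8 216.1  13.2   9.9] [422.8 -96.2]
die 0.58 [414.8 260.9  59.9  45.4] [ 477.8 -406.2]
die 0.57 [355.9 220.7  14.4  19.2] [ 479.1 -204.8]
fixture 0.63 [414.5 262.7  62.   46.2] [ 497.9 -395. ]
rail 0.65 [404.7 255.6   6.2   8.1] [ 487.2 -369.5]
post_foot 0.88 [415.9 260.   60.9  47.6] [ 508.1 -391.6]
post_foot 0.25 [242.1 176.7  21.2  12.4] [391.1 206.1]
spacer_center 0.57 [289.5 191.7   8.2   7.8] [451.5  44.3]
die_seat 0.88 [412.7 262.   57.   44. ] [ 479.5 -400.1]
die_seat 0.69 [361.8 291.   25.3  30. ] [ 317.9 -376.3]
wrist 309.70691628693146 [ 85.7 548.7 385.3] [ 0.2 -0.  -1. ]
```

View pics/top0.png

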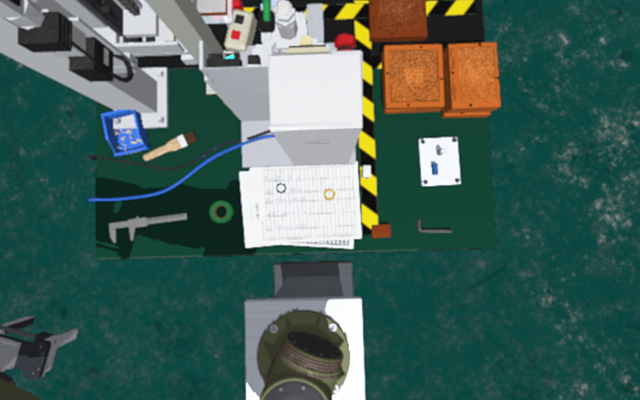

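View pics/wrist0.png

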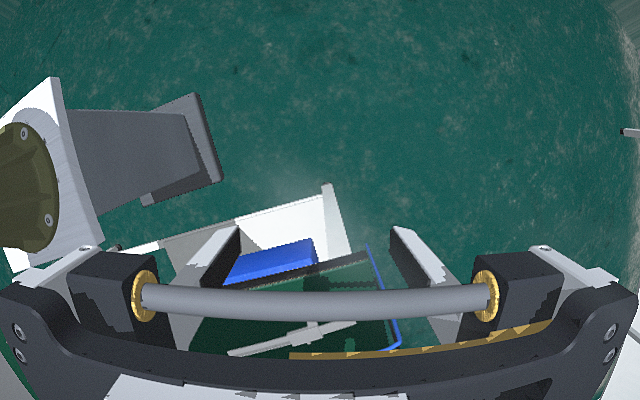

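```bash
python3 - <<'E'
from h import *
a=cv2.imread("pics/top0.png")[120:250,230:480]; b=cv2.imread("pics/scene0.png")[140:320,200:480]
a=cv2.resize(a,None,fx=2.8,fy=2.8,interpolation=cv2.INTER_CUBIC)[:,:700]
cv2.imwrite("pics/z1.png",a); cv2.imwrite("pics/z2.png",cv2.resize(b,None,fx=2.8,fy=2.8,interpolation=cv2.INTER_CUBIC))
E
```

```text
(no output)
```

View pics/z1.png

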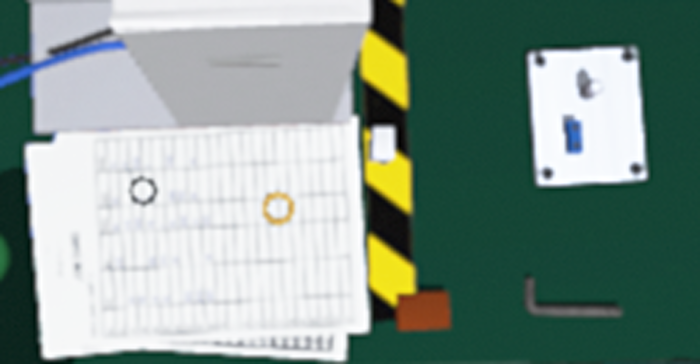

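View pics/z2.png

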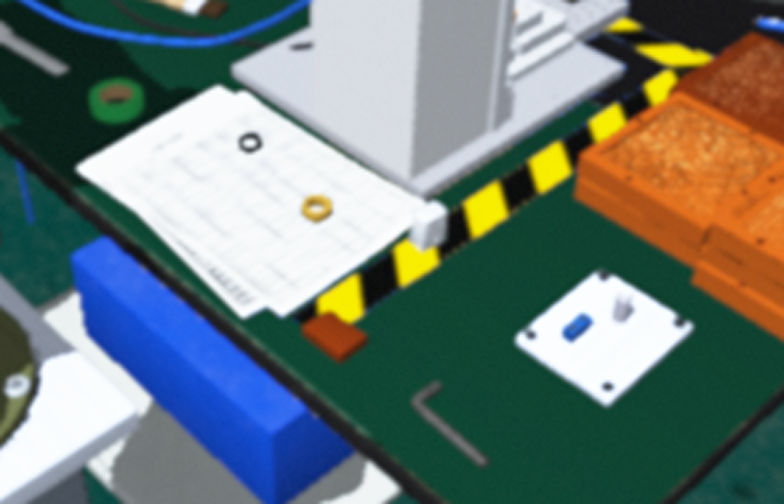

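```bash
cat >> h.py <<'E'
from scipy.spatial.transform import Rotation as Ro
np.set_printoptions(precision=2,suppress=True)
def tool():
    s=monitor.read_state();return np.array(s["eef_pos"]),Ro.from_euler("xyz",s["eef_rot"]).as_matrix(),s
def shift(target,yaw=None):
    p,R,s=tool();d=R.T@(np.array(target)-p);out=[d]
    if yaw is not None:
        cy=s["eef_rot"][2]; out.append(np.degrees(-((yaw-cy+np.pi/2)%np.pi-np.pi/2)))
    return out
def cent(c,mask,x0,x1,y0,y1):
    ys,xs=np.nonzero(mask[y0:y1,x0:x1]);return (xs.min()+xs.max())/2+x0,(ys.min()+ys.max())/2+y0,len(xs)
E
python3 - <<'E'
from h import *
c=imaging.camera("top");I=c["img"].astype(int);hsv=cv2.cvtColor(c["img"],cv2.COLOR_RGB2HSV)
print(c["mtx"])
dark=I.sum(2)<330
u=cent(c,dark,272,290,180,197);print("spacer",u,onz(c,u[0],u[1],16))
o=(hsv[...,1]>70)
u=cent(c,o,318,340,184,204);print("sleeve",u,onz(c,u[0],u[1],20))
w=(I.min(2)>150)
for n,b in(("die",(360,376,160,182)),):
    ys,xs=np.nonzero(w[b[2]:b[3],b[0]:b[1]]);r=cv2.minAreaRect(np.stack([xs+b[0],ys+b[2]],1).astype(np.float32));print(n,r,onz(c,*r[0],40))
ys,xs=np.nonzero(w[130:192,414:466]);r=cv2.minAreaRect(np.stack([xs+414,ys+130],1).astype(np.float32));print("plate",r,onz(c,*r[0],10))
for p in((350,122),(230,130),(370,20)):print("tower",p,onz(c,230+p[0]/2.8,120+p[1]/2.8,8))
print(tool())
for t in(430,0,200),(454,50,220):print(shift(t,np.pi))
E
```

```text
[[367.79   0.   323.01]
 [  0.   367.79 195.14]
 [  0.     0.     1.  ]]
spacer (np.float64(280.5), np.float64(191.0), 2) [445.05  52.17  16.  ]
sleeve (np.float64(329.0), np.float64(194.0), 55) [432.8  -79.58  20.  ]
die ((366.0, 171.0), (12.0, 8.0), 90.0) [ 489.95 -179.55   40.  ]
plate ((439.1775817871094, 161.0189666748047), (47.74100112915039, 39.226314544677734), 86.633544921875) [ 515.08 -383.59   10.  ]
tower (350, 122) [ 515.25 -153.51    8.  ]
tower (230, 130) [510.88 -35.47   8.  ]
tower (370, 20) [ 615.99 -176.59    8.  ]
(array([152.44, 528.45, 224.45]), array([[-0.96,  0.28,  0.  ],
       [ 0.28,  0.96,  0.  ],
       [-0.  ,  0.  , -1.  ]]), {'clock': 1.4, 'joints': array([ 1.22,  0.3 ,  1.52, -0.  ,  1.32, -0.07]), 'qd': array([ 0.,  0.,  0.,  0.,  0., -0.]), 'effort': array([  0.  , -53.17, -35.29,   0.07,   0.02,  -0.  ]), 'eef_pos': array([152.44, 528.45, 224.45]), 'eef_rot': array([3.14, 0.  , 2.86]), 'wrist_force': array([-0.66, -0.39, -0.05]), 'moment': array([ 0.04,  0.03, -0.03]), 'finger_force': 0.0, 'finger_gap': 93.97848050111452})
[array([-413.13, -430.83,   24.46]), np.float64(-16.088721600516966)]
[array([-422.34, -376.14,    4.46]), np.float64(-16.088721600516966)]
```

Request:
{"op": "arm_command", "data": {
  "steps": [
    [0.6, -427, -441, 4, -16],
    [0.6, -427, -441, 4, -16],
    [0.6, -427, -441, 4, -16],
    [0.6, -427, -441, 4, -16],
    [0.6, -427, -441, 4, -16],
    [0.6, -427, -441, 4, -16],
    [0.6, -427, -441, 4, -16],
    [0.6, -427, -441, 4, -16],
    [0.6, -427, -441, 4, -16],
    [0.6, -427, -441, 4, -16],
    [0.6, -427, -441, 4, -16],
    [0.6, -427, -441, 4, -16],
    [0.6, -427, -441, 4, -16],
    [0.6, -427, -441, 4, -16]
  ]
}}

```text
clock: 3.15
eef_pos: [440.3, -12.8, 220.6]
eef_rot: [-3.142, 0.0, 3.142]
wrist_force: [0.2, 0.3, -1.3]
finger_gap: 56.9
finger_force: 0.0
```

```bash
python3 - <<'E'
from h import *
c=imaging.camera("wrist");save(c,"w1")
print(tool()[0],tool()[2]["eef_rot"],c["mtx"],ray(c,c["mtx"][0][2],c["mtx"][1][2],True))
for t,z in(("spacer",11),("sleeve",13)):
    for r in trace(c,t)[:2]:
        u=r["rect"];print(t,r["p"],u,r["region"].sum(),onz(c,u[0],u[1],z+2,True))
print(proj(c,(453,48,16),1),proj(c,(435,-80,16),1))
E
```

```text
[440.36 -12.94 220.64] [-3.14  0.    3.14] [[309.71   0.   314.65]
 [  0.   309.71 201.44]
 [  0.     0.     1.  ]] (array([370.84, -11.55, 381.44]), array([ 0.24,  0.  , -0.97]))
spacer 0.78 [368.3, 197.8, 22.2, 23.6] 312 [456.56  54.69  13.  ]
sleeve 0.63 [259.1, 179.1, 25.5, 27.5] 431 [432.7 -78.8  15. ]
[363.44 195.51] [258.05 181.12]
```

View pics/w1.png

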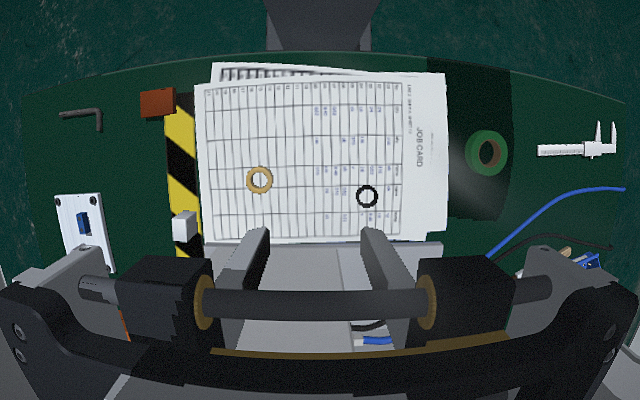

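```bash
cat >> h.py <<'E'
def ring(c,name,z,fish=True,R=14):
    """fit circle in world at plane z through dark/brass pixels near predicted"""
    r=trace(c,name)
    if not r: return None
    m=r[0]["region"].astype(np.uint8);cn,_=cv2.findContours(m,cv2.RETR_EXTERNAL,cv2.CHAIN_APPROX_NONE);k=max(cn,key=cv2.contourArea)[:,0]
    P=np.array([onz(c,u,v,z,fish)[:2] for u,v in k],np.float32);return r[0]["p"],r[0]["rect"],cv2.minEnclosingCircle(P),P.mean(0)
E
python3 - <<'E'
from h import *
c=imaging.camera("wrist");I=c["img"].astype(int)
d=I.sum(2)<250;u=cent(c,d,350,385,180,213);print("spacer",u,onz(c,u[0],u[1],12,True))
hsv=cv2.cvtColor(c["img"],cv2.COLOR_RGB2HSV)
u=cent(c,hsv[...,1]>80,240,278,160,197);print("sleeve",u,onz(c,u[0],u[1],14,True))
print(ring(c,"spacer",14)[2:],ring(c,"sleeve",16)[2:])
E
```

```text
spacer (np.float64(366.5), np.float64(196.0), 199) [454.61  52.08  12.  ]
sleeve (np.float64(259.0), np.float64(179.5), 353) [433.37 -79.51  14.  ]
(((454.8282470703125, 51.35490417480469), 15.096504211425781), array([454.06,  51.94], dtype=float32)) (((433.4194030761719, -78.98780822753906), 18.238725662231445), array([433.39, -78.77], dtype=float32))
```

Request:
{"op": "arm_command", "data": {
  "steps": [
    [0.6, -14, 64.5, 110, 0],
    [0.6, -14, 64.5, 110, 0],
    [0.6, -14, 64.5, 110, 0],
    [0.6, -14, 64.5, 110, 0]
  ]
}}

```text
clock: 3.95
eef_pos: [455.0, 50.6, 111.3]
eef_rot: [-3.142, 0.001, 3.14]
wrist_force: [0.4, -0.3, 1.0]
finger_gap: 56.5
finger_force: 0.0
```

```bash
python3 - <<'E'
from h import *
c=imaging.camera("wrist");save(c,"w2");print(tool()[0])
print(proj(c,(454.5,51.7,11),1)); print(ring(c,"spacer",14))
E
```

```text
[455.34  50.38 111.87]
[314.41 206.95]
(0.91, [317.5, 208.2, 30.7, 34.0], ((453.87530517578125, 52.478336334228516), 14.215408325195312), array([453.85,  52.58], dtype=float32))
```

View pics/w2.png

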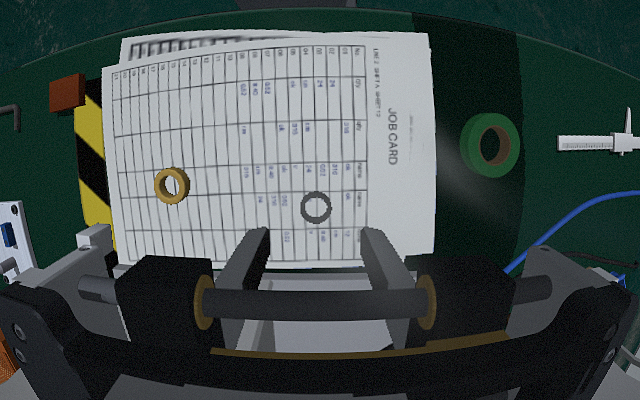

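Request:
{"op": "arm_command", "data": {
  "steps": [
    [0.6, 1, 1.5, 45, 0],
    [0.6, 1, 1.5, 75, 0],
    [0.6, 1, 1.5, 84, 0],
    [0.6, 1, 1.5, 84, 0],
    [0.2, 1, 1.5, 84, 0],
    [0.2, 1, 1.5, 84, 0],
    [0.2, 1, 1.5, 84, 0],
    [0.2, 1, 1.5, 84, 0],
    [0.2, 1, 1.5, 84, 0]
  ],
  "force": 15
}}

```text
clock: 5.18
eef_pos: [453.8, 52.4, 26.8]
eef_rot: [-3.142, 0.001, 3.14]
wrist_force: [-1.9, 0.2, 5.6]
finger_gap: 26.7
finger_force: 15.0
```

Request:
{"op": "arm_command", "data": {
  "steps": [
    [0.2, 2, 0, -40, 0],
    [0.2, 14, 0, -90, 0],
    [0.2, 14, -50, -140, 0],
    [0.2, 14, -110, -150, 0],
    [0.2, 14, -170, -150, 0],
    [0.2, 14, -230, -150, 0],
    [0.2, 5, -290, -150, 0],
    [0.2, -20, -350, -150, -3],
    [0.2, -45, -400, -150, -3],
    [0.2, -55, -422, -150, -3],
    [0.2, -55, -422, -150, -3],
    [0.2, -55, -422, -150, -3]
  ]
}}

```text
clock: 6.68
eef_pos: [507.7, -369.0, 176.2]
eef_rot: [3.141, -0.0, -3.09]
wrist_force: [-0.2, 0.5, -0.6]
finger_gap: 26.3
finger_force: 15.0
```

```bash
python3 - <<'E'
from h import *
c=imaging.camera("wrist");save(c,"w3");p,R,s=tool();print(p,s["eef_rot"],s["finger_gap"])
print(proj(c,(537.5,-382.3,44),1))
for t in("fixture","rail","spacer"):
    for r in trace(c,t)[:1]:print(t,r["p"],r["rect"],onz(c,*r["rect"][:2],24,1))
E
```

```text
[ 507.78 -368.84  176.56] [ 3.14 -0.   -3.09] 26.57146228019378
[298.41 227.54]
fixture 0.85 [301.4, 197.1, 104.1, 115.6] [ 510.85 -381.17   24.  ]
rail 0.76 [314.9, 179.2, 14.5, 35.3] [ 491.35 -368.13   24.  ]
```

View pics/w3.png

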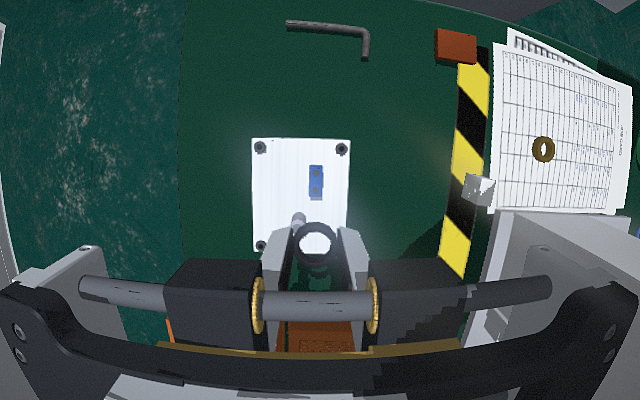

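```bash
cat > fx.py <<'E'
from h import *
def fixt(c,box=(180,110,420,260)):
    x0,y0,x1,y1=box;I=c["img"].astype(int);hsv=cv2.cvtColor(c["img"],cv2.COLOR_RGB2HSV)
    b=((hsv[...,0]>100)&(hsv[...,0]<125)&(hsv[...,1]>110)).astype(np.uint8);m=np.zeros_like(b);m[y0:y1,x0:x1]=b[y0:y1,x0:x1]
    k=max(cv2.findContours(m,cv2.RETR_EXTERNAL,cv2.CHAIN_APPROX_NONE)[0],key=cv2.contourArea)[:,0]
    P=np.array([onz(c,u,v,24,1)[:2] for u,v in k],np.float32);print("rail",cv2.minAreaRect(P),k.min(0),k.max(0))
    return k
E
python3 - <<'E'
from fx import *
c=imaging.camera("wrist");fixt(c)
I=c["img"].astype(int);g=I.sum(2)
for b in((252,140,268,156),(333,140,349,156),(252,238,268,254)):
    u=cent(c,g<300,b[0],b[2],b[1],b[3]);print("bolt",u,onz(c,u[0],u[1],13,1))
a=c["img"][125:285,230:370];cv2.imwrite("pics/z3.png",cv2.cvtColor(cv2.resize(a,None,fx=4,fy=3.7,interpolation=cv2.INTER_CUBIC),cv2.COLOR_RGB2BGR))
E
```

```text
rail ((492.7716064453125, -367.6688537597656), (31.364919662475586, 13.361685752868652), 2.6885018348693848) [309 165] [322 195]
bolt (np.float64(260.0), np.float64(146.0), 65) [ 460.78 -427.92   13.  ]
bolt (np.float64(341.0), np.float64(148.5), 101) [ 459.56 -342.58   13.  ]
bolt (np.float64(258.5), np.float64(245.5), 118) [ 572.88 -428.53   13.  ]
```

View pics/z3.png

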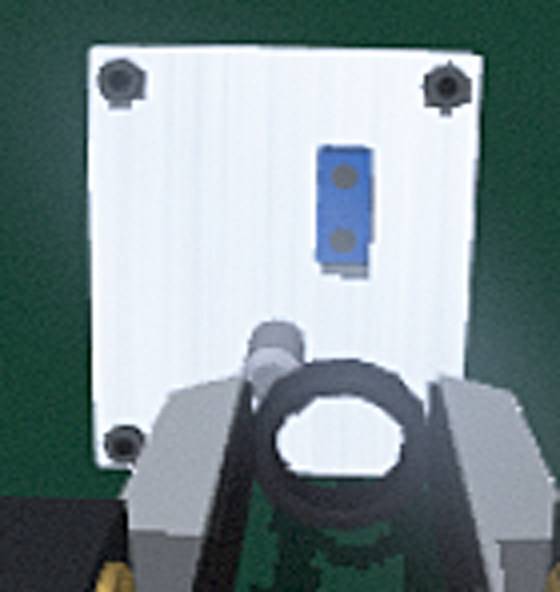

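```bash
cat > edge.py <<'E'
from h import *
def cross(v,th):
    i=np.nonzero((v[:-1]-th)*(v[1:]-th)<0)[0]
    return [k+(th-v[k])/(v[k+1]-v[k]) for k in i]
def fit(c,kind,rng,lo,hi,z,fish,last=False):
    G=c["img"].astype(float)[...,0];P=[]
    for k in rng:
        v=G[lo:hi,k] if kind=="row" else G[k,lo:hi]
        q=cross(v,(v.max()+v.min())/2)
        if q:
            e=lo+(q[-1] if last else q[0]);P.append(onz(c,*((k,e) if kind=="row" else (e,k)),z,fish)[:2])
    P=np.array(P,np.float32);vx,vy,x0,y0=cv2.fitLine(P,cv2.DIST_HUBER,0,.01,.01).ravel()
    a=np.degrees(np.arctan2(vy,vx));a=(a+45)%90-45
    return a,(x0,y0),len(P)
E
python3 - <<'E'
from edge import *
c=imaging.camera("wrist")
print("w front",fit(c,"row",range(270,335),130,146,10,1))
print("w -y side",fit(c,"col",range(155,235),244,258,10,1))
print("w +y side",fit(c,"col",range(155,215),340,362,10,1))
c=imaging.camera("top")
print("t front",fit(c,"row",range(424,456),180,192,10,0))
print("t back",fit(c,"row",range(424,456),132,142,10,0))
print("t +y",fit(c,"col",range(142,180),412,424,10,0))
print("t -y",fit(c,"col",range(142,180),455,466,10,0))
E
```

```text
w front (np.float32(1.5256195), (np.float32(450.1567), np.float32(-390.75793)), 64)
w -y side (np.float32(1.3302727), (np.float32(509.2227), np.float32(-436.53607)), 80)
w +y side (np.float32(1.1905212), (np.float32(504.10464), np.float32(-332.16287)), 59)
t front (np.float32(0.7815323), (np.float32(444.77274), np.float32(-388.18222)), 27)
t back (np.float32(-0.2394104), (np.float32(581.33453), np.float32(-386.3935)), 31)
t +y (np.float32(1.3644333), (np.float32(524.0213), np.float32(-329.3825)), 38)
t -y (np.float32(-2.445469), (np.float32(519.03754), np.float32(-438.38644)), 30)
```

```bash
python3 - <<'E'
from h import *
c=imaging.camera("wrist");p,R,s=tool();print(p,s["eef_rot"])
for z in(-11,-14): 
    for uv in((315.9,245),(315.9,221.8),(315.9,268)): print(z,R.T@(onz(c,*uv,p[2]+z,1)-p))
for x in(-5,0,5):print(proj(c,p+R@np.array([x,0,14]),1))
E
```

```text
[ 507.95 -369.5   176.66] [-3.14  0.   -3.09]
-11 [ 0.54  2.11 11.  ]
-11 [15.07  2.1  11.  ]
-11 [-14.76   2.12  11.  ]
-14 [-0.66  2.12 14.  ]
-14 [14.12  2.12 14.  ]
-14 [-16.22   2.14  14.  ]
[312.42 251.56]
[312.39 243.99]
[312.37 236.26]
```

Request:
{"op": "arm_command", "data": {
  "steps": [
    [0.2, -15, -10, 30, 1.5],
    [0.2, -28.5, -18, 64, 1.5],
    [0.2, -28.5, -18, 64, 1.5],
    [0.2, -28.5, -18, 64, 1.5]
  ]
}}

```text
clock: 7.58
eef_pos: [537.4, -386.3, 113.9]
eef_rot: [-3.141, 0.001, -3.117]
wrist_force: [0.6, -0.5, -0.5]
finger_gap: 26.7
finger_force: 15.0
```

```bash
python3 - <<'E'
from h import *
c=imaging.camera("wrist");p,R,s=tool();print(p,s["eef_rot"])
u=proj(c,p+R@np.array([0,0,14]),1);print("ring pred",u)
for z in(44,10):print(proj(c,(537.4,-383.6,z),1))
a=c["img"][140:290,240:400];cv2.imwrite("pics/z4.png",cv2.cvtColor(cv2.resize(a,None,fx=4,fy=4,interpolation=cv2.INTER_CUBIC),cv2.COLOR_RGB2BGR))
E
```

```text
[ 537.45 -386.44  114.36] [-3.14  0.   -3.12]
ring pred [312.35 244.58]
[316.58 217.66]
[316.37 206.54]
```

View pics/z4.png

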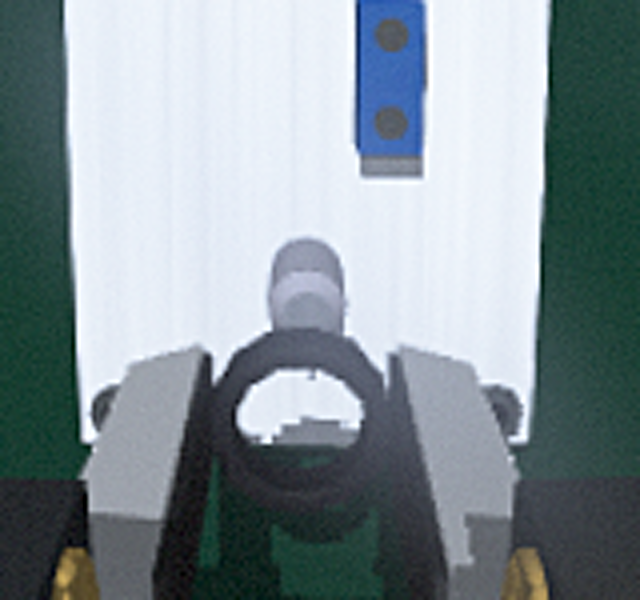

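Request:
{"op": "arm_command", "data": {
  "steps": [
    [0.2, 0, 1.2, 25, 0],
    [0.2, 0, 1.2, 42, 0],
    [0.2, 0, 1.2, 48, 0],
    [0.2, 0, 1.2, 54, 0],
    [0.2, 0, 1.2, 60, 0],
    [0.2, 0, 1.2, 64, 0],
    [0.2, 0, 1.2, 64, 0]
  ]
}}

```text
clock: 8.5
eef_pos: [537.2, -385.0, 48.3]
eef_rot: [3.141, -0.0, -3.117]
wrist_force: [-0.5, 1.3, 0.3]
finger_gap: 26.2
finger_force: 15.0
```

Request:
{"op": "arm_command", "data": {
  "steps": [
    [0.2, 0, 0, 8, 0],
    [0.2, 0, 0, 14, 0],
    [0.2, 0, 0, 16.5, 0],
    [0.2, 0, 0, 16.5, 0],
    [0.45, 0, 0, 16.5, 0],
    [0.45, 0, 0, 16.5, 0],
    [0.45, 0, 0, 16.5, 0],
    [0.45, 0, 0, 0, 0],
    [0.45, 0, 0, -40, 0],
    [0.45, 0, 0, -80, 0],
    [0.45, 0, 0, -110, 0],
    [0.45, 0, 0, -110, 0]
  ]
}}

```text
clock: 10.0
eef_pos: [538.1, -385.7, 162.2]
eef_rot: [-3.138, 0.004, -3.117]
wrist_force: [0.7, 0.4, -0.3]
finger_gap: 42.6
finger_force: 0.0
```

```bash
python3 - <<'E'
from h import *
c=imaging.camera("wrist");p,R,s=tool();print(p,s["eef_rot"],s["finger_gap"])
print("post",proj(c,(537.4,-385.2,44),1),proj(c,(537.4,-385.2,20),1)); print(ring(c,"spacer",20))
save(c,"w5")
print("sleeve target shift",shift((433.4,-80.5,111),np.pi))
E
```

```text
[ 537.51 -385.21  159.85] [-3.14  0.   -3.12] 42.572820548715825
post [314.24 201.37] [314.34 195.59]
(0.58, [318.2, 195.7, 24.0, 24.3], ((537.0183715820312, -383.9494934082031), 14.022201538085938), array([ 534.2 , -384.18], dtype=float32))
sleeve target shift [array([ 96.17, 306.85,  47.4 ]), np.float64(1.4150245732401554)]
```

View pics/w5.png

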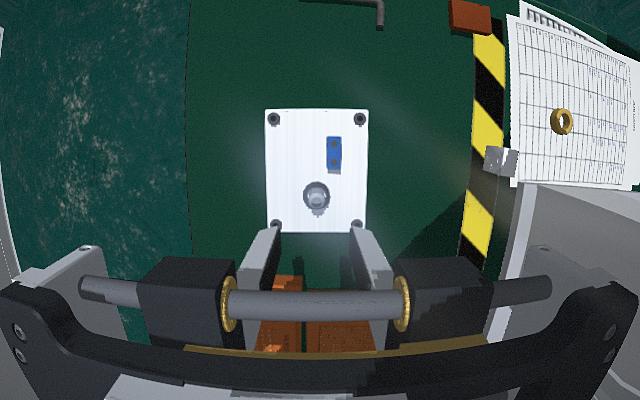

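Request:
{"op": "arm_command", "data": {
  "steps": [
    [0.6, 60, 20, 10, 1.4],
    [0.6, 96, 60, 20, 1.4],
    [0.6, 96, 120, 47, 1.4],
    [0.6, 96, 180, 47, 1.4],
    [0.6, 96, 240, 47, 1.4],
    [0.6, 96, 295, 47, 1.4],
    [0.6, 96.2, 306.6, 47, 1.4],
    [0.6, 96.2, 306.6, 47, 1.4],
    [0.6, 96.2, 306.6, 47, 1.4]
  ]
}}

```text
clock: 11.22
eef_pos: [433.5, -82.0, 111.1]
eef_rot: [-3.142, -0.001, 3.141]
wrist_force: [0.3, 0.3, 0.3]
finger_gap: 56.5
finger_force: 0.0
```

```bash
python3 - <<'E'
from h import *
c=imaging.camera("wrist");p,R,s=tool();print(p,s["eef_rot"],s["finger_gap"])
print(ring(c,"sleeve",18),proj(c,(433.4,-79,18),1))
hsv=cv2.cvtColor(c["img"],cv2.COLOR_RGB2HSV);u=cent(c,hsv[...,1]>80,295,338,185,232);print(u,onz(c,u[0],u[1],15,1))
# die
r=trace(c,"die");print([(q["p"],q["rect"]) for q in r[:2]])
if r:
    k=max(cv2.findContours(r[0]["region"].astype(np.uint8),cv2.RETR_EXTERNAL,cv2.CHAIN_APPROX_NONE)[0],key=cv2.contourArea)[:,0]
    print(cv2.minAreaRect(np.array([onz(c,u,v,40,1)[:2] for u,v in k],np.float32)))
E
```

```text
[433.54 -82.   111.19] [-3.14 -0.    3.14] 56.36280866479858
(0.78, [317.0, 208.1, 38.8, 41.6], ((432.4272766113281, -79.5087661743164), 17.9247989654541), array([432.68, -79.34], dtype=float32)) [316.63 209.62]
(np.float64(316.5), np.float64(208.5), 664) [433.22 -79.09  15.  ]
[(0.55, [210.2, 266.4, 26.7, 35.1])]
((471.21466064453125, -165.88584899902344), (27.3606014251709, 24.345172882080078), 36.019527435302734)
```

Request:
{"op": "arm_command", "data": {
  "steps": [
    [0.6, 0.5, 1.2, 45, 0],
    [0.6, 0.5, 1.2, 75, 0],
    [0.6, 0.5, 1.2, 84, 0],
    [0.6, 0.5, 1.2, 84, 0],
    [0.25, 0.5, 1.2, 84, 0],
    [0.25, 0.5, 1.2, 84, 0],
    [0.25, 0.5, 1.2, 84, 0],
    [0.25, 0.5, 1.2, 84, 0],
    [0.25, 0.5, 1.2, 84, 0]
  ],
  "force": 20
}}

```text
clock: 12.5
eef_pos: [433.4, -79.8, 28.0]
eef_rot: [-3.141, 0.001, -3.141]
wrist_force: [-0.1, -0.5, 7.0]
finger_gap: 32.8
finger_force: 20.0
```

Request:
{"op": "arm_command", "data": {
  "steps": [
    [0.25, 0, 0, -40, 0],
    [0.25, 0, 0, -90, 0],
    [0.25, 0, -50, -120, 0],
    [0.25, 0, -110, -120, 0],
    [0.25, 0, -170, -120, 0],
    [0.25, -20, -220, -120, -1.4],
    [0.25, -60, -260, -110, -1.4],
    [0.25, -95, -295, -90, -1.4],
    [0.25, -104, -305, -90, -1.4],
    [0.25, -104, -305, -90, -1.4],
    [0.25, -104, -305, -90, -1.4]
  ]
}}

```text
clock: 13.88
eef_pos: [536.8, -384.2, 117.8]
eef_rot: [-3.142, 0.0, -3.117]
wrist_force: [-0.4, -0.2, 0.1]
finger_gap: 33.1
finger_force: 20.0
```

```bash
python3 - <<'E'
from h import *
c=imaging.camera("wrist");p,R,s=tool();print(p,s["eef_rot"],s["finger_gap"])
print("pred sleeve",proj(c,p+R@np.array([0,0,8]),1),proj(c,p+R@np.array([0,0,15]),1))
for t in("sleeve","spacer"):
    for r in trace(c,t)[:2]:print(t,r["p"],r["rect"])
print("post",proj(c,(537.4,-385.2,44),1))
hsv=cv2.cvtColor(c["img"],cv2.COLOR_RGB2HSV)
y,x=np.nonzero(((hsv[...,1]>80)&(hsv[...,0]>10)&(hsv[...,0]<30))[200:280,280:350]);print("brass",x.min()+280,x.max()+280,y.min()+200,y.max()+200,len(x))
E
```

```text
[ 536.87 -384.19  118.04] [-3.14  0.   -3.12] 32.47605145203211
pred sleeve [312.54 248.1 ] [312.6  243.73]
sleeve 0.77 [315.0, 244.1, 53.3, 55.5]
spacer 0.69 [315.5, 206.8, 35.4, 27.4]
post [311.76 216.82]
brass 280 341 222 273 1575
```

Request:
{"op": "arm_command", "data": {
  "steps": [
    [0.25, -0.5, -1, 25, 0],
    [0.25, -0.5, -1, 40, 0],
    [0.25, -0.5, -1, 46, 0],
    [0.25, -0.5, -1, 52, 0],
    [0.25, -0.5, -1, 58, 0],
    [0.25, -0.5, -1, 61, 0],
    [0.25, -0.5, -1, 61, 0]
  ]
}}

```text
clock: 14.9
eef_pos: [537.6, -385.7, 56.4]
eef_rot: [3.141, -0.0, -3.117]
wrist_force: [-0.3, -0.3, -1.8]
finger_gap: 32.6
finger_force: 20.0
```

Request:
{"op": "arm_command", "data": {
  "steps": [
    [0.25, 0, 0.3, 6, 0],
    [0.25, 0, 0.3, 11, 0],
    [0.25, 0, 0.3, 13.5, 0],
    [0.25, 0, 0.3, 13.5, 0],
    [0.5, 0, 0.3, 13.5, 0],
    [0.5, 0, 0.3, 13.5, 0],
    [0.5, 0, 0.3, 13.5, 0],
    [0.5, 0, 0.3, 0, 0],
    [0.5, 0, 0.3, -40, 0],
    [0.5, 0, 0.3, -80, 0],
    [0.5, 0, 0.3, -105, 0],
    [0.5, 0, 0.3, -105, 0],
    [0.5, 0, 0.3, -105, 0]
  ]
}}

```text
clock: 16.52
eef_pos: [537.3, -385.1, 160.6]
eef_rot: [3.141, -0.001, -3.117]
wrist_force: [0.4, 0.7, -0.4]
finger_gap: 47.1
finger_force: 0.0
```

```bash
python3 - <<'E'
from h import *
c=imaging.camera("wrist");p,R,s=tool();print(p,s["eef_rot"],s["finger_gap"])
for z in(27,34,41):print("pred sleeve",z,proj(c,(537.4,-385.2,z),1))
for t in("sleeve","spacer","die","rail"):
    for r in trace(c,t)[:1]:print(t,r["p"],r["rect"]); 
print(ring(c,"sleeve",34))
c=imaging.camera("scene")
for z in(27,40):print("pred",z,proj(c,(537.4,-385.2,z)))
hsv=cv2.cvtColor(c["img"],cv2.COLOR_RGB2HSV)
m=((hsv[...,1]>90)&(hsv[...,0]>12)&(hsv[...,0]<32))[225:290,390:450];y,x=np.nonzero(m)
if len(x):print("brass",x.min()+390,x.max()+390,y.min()+225,y.max()+225,len(x))
Q=[proj(c,(537.4+17*np.cos(a),-385.2+17*np.sin(a),z)) for a in np.arange(0,6.3,.2) for z in(20,34)];print(np.min(Q,0),np.max(Q,0))
E
```

```text
[ 537.26 -385.08  160.17] [ 3.14 -0.   -3.12] 46.876932060724826
pred sleeve 27 [313.14 198.99]
pred sleeve 34 [313.12 200.67]
pred sleeve 41 [313.09 202.43]
sleeve 0.7 [314.5, 199.6, 35.0, 33.1]
die 0.81 [501.8, 162.1, 38.3, 33.3]
rail 0.8 [333.8, 150.5, 17.0, 36.0]
(0.7, [314.5, 199.6, 35.0, 33.1], ((536.3629760742188, -383.6459045410156), 17.519977569580078), array([ 536.64, -383.96], dtype=float32))
pred 27 [421.82 248.49]
pred 40 [422.58 244.92]
brass 417 449 225 255 100
[414.8  241.93] [428.91 255.13]
```

Request:
{"op": "arm_command", "data": {
  "steps": [
    [0.5, 50, 10, -10, 0],
    [0.5, 64.5, 60, -10, 0],
    [0.5, 64.5, 101.6, -10, 0],
    [0.5, 64.5, 101.6, -10, 0],
    [0.5, 64.5, 101.6, -10, 0]
  ]
}}

```text
clock: 17.5
eef_pos: [470.8, -285.8, 171.6]
eef_rot: [-3.141, 0.0, -3.117]
wrist_force: [0.2, -0.6, 0.0]
finger_gap: 47.0
finger_force: 0.0
```

```bash
python3 - <<'E'
from h import *
from scipy.optimize import least_squares
c=imaging.camera("wrist");save(c,"w6");p,R,s=tool();print(p,s["eef_rot"])
r=trace(c,"die");print([(q["p"],q["rect"]) for q in r[:2]])
m=r[0]["region"].astype(np.uint8);np.save("m.npy",m)
k=max(cv2.findContours(m,cv2.RETR_EXTERNAL,cv2.CHAIN_APPROX_NONE)[0],key=cv2.contourArea)
print(cv2.convexHull(k)[:,0].tolist())
def sil(q):
    a=q[2];ex=np.array([np.cos(a),np.sin(a)]);ey=np.array([-ex[1],ex[0]])
    P=[proj(c,[*(np.array(q[:2])+sx*15*ex+sy*10*ey),z],1) for sx in(-1,1) for sy in(-1,1) for z in(0,40)]
    return cv2.convexHull(np.array(P,np.float32))
def cost(q):
    S=8;h=(sil(q)*S).astype(np.int32);o=np.zeros((m.shape[0],m.shape[1]),np.uint8)
    cv2.fillPoly(o,[np.round(sil(q)*16).astype(np.int32)],1,shift=4);return (o!=m).sum()
best=min(((cost((x,y,np.radians(a))),x,y,a) for x in np.arange(478,498,2) for y in np.arange(-192,-170,2) for a in range(-90,90,6)))
print(best)
_,x0,y0,a0=best
L=sorted(((cost((x,y,np.radians(a))),x,y,a) for x in np.arange(x0-3,x0+3.1,1) for y in np.arange(y0-3,y0+3.1,1) for a in range(a0-10,a0+11,2)))[:8]
for l in L:print(l)
print(m.sum())
E
```

```text
[ 470.76 -286.06  171.4 ] [-3.14  0.   -3.12]
[(0.84, [413.1, 216.8, 31.3, 40.7])]
[[408, 198], [415, 200], [419, 202], [424, 207], [425, 210], [425, 215], [424, 226], [423, 232], [422, 234], [421, 235], [412, 235], [407, 234], [401, 231], [400, 230], [396, 224], [396, 217], [398, 205], [399, 200], [400, 199], [405, 198]]
(np.int64(94), np.int64(492), np.int64(-180), -6)
(np.int64(81), np.float64(491.0), np.float64(-181.0), 2)
(np.int64(81), np.float64(492.0), np.float64(-180.0), -4)
(np.int64(84), np.float64(492.0), np.float64(-181.0), -2)
(np.int64(86), np.float64(492.0), np.float64(-180.0), 2)
(np.int64(88), np.float64(492.0), np.float64(-181.0), 4)
(np.int64(90), np.float64(491.0), np.float64(-180.0), -6)
(np.int64(91), np.float64(492.0), np.float64(-181.0), -6)
(np.int64(91), np.float64(492.0), np.float64(-181.0), 2)
922
```

```bash
python3 - <<'E'
from h import *
c=imaging.camera("scene");save(c,"s6")
for z in(0,8,15):print("scene twr",onz(c,348.2,204.3,z),"base",onz(c,349.3,209.6,z))
g=cv2.cvtColor(c["img"],cv2.COLOR_RGB2GRAY)
print(g[185:216:2,338:362])
t=imaging.camera("top");g=cv2.cvtColor(t["img"],cv2.COLOR_RGB2GRAY)
print("top");print(g[156:172,[300,310,320,330,340,345,350,354,358]])
for r in(160,163,165,167):print(r,onz(t,335,r,8))
E
```

```text
scene twr [ 549.91 -109.8     0.  ] base [ 534.75 -128.96    0.  ]
scene twr [ 542.72 -116.22    8.  ] base [ 527.7 -135.2    8. ]
scene twr [ 536.43 -121.83   15.  ] base [ 521.53 -140.66   15.  ]
[[219 219 219 220 219 218 219 220 213 190 166 155 153 153 154 154 156 153
  154 153 155 154 154 154]
 [219 219 219 219 219 219 221 219 210 185 162 154 153 154 153 155 155 154
  154 155 154 153 153 155]
 [220 220 220 219 219 219 220 219 208 183 159 156 154 153 155 154 156 154
  155 155 154 155 154 154]
 [220 219 219 220 220 221 220 219 206 178 158 153 154 153 155 154 154 154
  154 155 153 155 153 155]
 [219 220 219 219 220 220 220 216 203 177 159 154 154 153 154 155 154 155
  153 154 154 155 155 156]
 [220 219 219 220 219 219 219 216 201 175 158 155 154 154 154 155 155 154
  153 155 157 167 181 194]
 [219 220 220 219 220 219 220 215 197 172 156 154 153 154 153 154 155 157
  166 183 196 207 214 217]
 [211 216 218 220 220 220 219 215 194 170 156 153 154 156 163 173 185 198
  208 214 216 217 218 218]
 [181 190 199 209 215 218 220 212 187 164 157 162 172 187 201 212 216 218
  218 218 217 216 21
[... 751 characters left out ...]
8  29]
 [178 178 179 177 178 178 186 208  29]
 [178 178 178 177 179 178 193 208  28]
 [178 178 177 178 179 178 198 208  27]
 [178 178 178 177 178 179 202 208  36]
 [178 178 178 178 178 178 207 211  72]
 [178 178 178 177 175 176 207 216 102]
 [177 175 176 178 177 176 198 218 106]
 [177 174 185 202 207 205 217 236 106]
 [204 211 221 230 229 236 243 249 108]
 [236 236 237 239 227 244 249 250 110]
 [241 232 237 246 235 248 249 250 109]
 [232 237 241 248 238 248 249 249 108]
 [233 243 242 249 239 248 248 249 107]
 [235 244 241 248 239 247 248 249 104]
 [234 244 241 249 241 247 248 249 103]]
160 [526.8  -98.87   8.  ]
163 [518.49 -98.62   8.  ]
165 [512.95 -98.45   8.  ]
167 [507.42 -98.28   8.  ]
```

Request:
{"op": "arm_command", "data": {
  "steps": [
    [0.6, -4, 40, 20, -8.6],
    [0.6, -9, 80, 60, -8.6],
    [0.6, -9, 103.8, 95, -8.6],
    [0.6, -9, 103.8, 109, -8.6],
    [0.6, -9, 103.8, 109, -8.6],
    [0.6, -9, 103.8, 109, -8.6]
  ]
}}

```text
clock: 18.45
eef_pos: [477.7, -182.6, 63.5]
eef_rot: [-3.141, 0.001, -2.968]
wrist_force: [-0.0, -0.4, 1.2]
finger_gap: 56.4
finger_force: 0.0
```

```bash
cat > die.py <<'E'
from h import *
def sil(c,q,z0=0):
    a=q[2];ex=np.array([np.cos(a),np.sin(a)]);ey=np.array([-ex[1],ex[0]])
    return cv2.convexHull(np.array([proj(c,[*(np.array(q[:2])+sx*15*ex+sy*10*ey),z],1) for sx in(-1,1) for sy in(-1,1) for z in(z0,z0+40)],np.float32))
def fitdie(c,x0,y0,a0=0,z0=0):
    r=trace(c,"die")
    if not r: print("no die");return
    print("die",r[0]["p"],r[0]["rect"]);m=r[0]["region"].astype(np.uint8)
    def cost(x,y,a):
        o=np.zeros_like(m);cv2.fillPoly(o,[np.round(sil(c,(x,y,np.radians(a)),z0)*16).astype(np.int32)],1,shift=4);return (o!=m).sum()
    for st,sa in((3,6),(1,3),(.5,1.5)):
        b=min((cost(x,y,a),x,y,a) for x in x0+st*np.arange(-4,5) for y in y0+st*np.arange(-4,5) for a in a0+sa*np.arange(-3,4));_,x0,y0,a0=b
    print(b,m.sum());return b
E
python3 - <<'E'
from die import *
c=imaging.camera("wrist");save(c,"w7");p,R,s=tool();print(p,s["eef_rot"],s["wrist_force"])
b=fitdie(c,490,-181)
if b:print("in tool",R.T@(np.array([b[1],b[2],p[2]])-p))
E
```

```text
[ 477.65 -182.49   63.6 ] [-3.14  0.   -2.97] [-0.83 -1.16 -1.4 ]
die 0.8 [312.2, 248.9, 39.7, 62.9]
(np.int64(99), np.float64(491.5), np.float64(-181.0), np.float64(-4.5)) 1869
in tool [-13.9   -0.93   0.02]
```

Request:
{"op": "arm_command", "data": {
  "steps": [
    [0.6, -2, 0, 15, 0],
    [0.6, -2, 0, 26, 0],
    [0.6, -2, 0, 26, 0],
    [0.1, -2, 0, 26, 0],
    [0.1, -2, 0, 26, 0],
    [0.1, -2, 0, 26, 0],
    [0.1, -2, 0, 26, 0],
    [0.1, -2, 0, 26, 0],
    [0.1, -2, 0, 26, 0]
  ],
  "force": 25
}}

```text
clock: 19.68
eef_pos: [479.1, -181.1, 36.6]
eef_rot: [-3.141, 0.0, -2.967]
wrist_force: [0.3, 0.3, 2.5]
finger_gap: 21.6
finger_force: 23.8
```

Request:
{"op": "arm_command", "data": {
  "steps": [
    [0.1, 2, 0, -5, 0],
    [0.1, 8, -12, -6, 0],
    [0.1, 18, -25, -6, 0],
    [0.1, 28, -35, -6, 0],
    [0.1, 32.6, -41, -6, 0],
    [0.1, 32.6, -41, -6, 0],
    [0.1, 32.6, -41, -2, 0],
    [0.1, 32.6, -41, 0, 0],
    [0.1, 32.6, -41, 0, 0]
  ]
}}

```text
clock: 20.8
eef_pos: [454.1, -226.8, 36.6]
eef_rot: [3.141, -0.0, -2.966]
wrist_force: [-2.2, -0.1, 4.5]
finger_gap: 21.0
finger_force: 23.9
```

```bash
python3 - <<'E'
from die import *
c=imaging.camera("wrist");save(c,"w8");p,R,s=tool();print(p,s["eef_rot"],s["wrist_force"],s["finger_gap"])
b=fitdie(c,467,-226)
if b:print("in tool",R.T@(np.array([b[1],b[2],p[2]])-p))
E
```

```text
[ 454.16 -226.85   36.59] [ 3.14 -0.   -2.97] [-2.73  0.62  4.34] 20.90958332648303
die 0.88 [314.6, 260.1, 37.5, 66.8]
(np.int64(386), np.float64(464.5), np.float64(-224.5), np.float64(4.5)) 2104
in tool [-10.59   0.51  -0.  ]
```

Request:
{"op": "arm_command", "data": {
  "steps": [
    [0.5, 0, 0, 0, 0],
    [0.5, 0, 0, 0, 0],
    [0.5, 0, 0, 0, 0],
    [0.5, 0, 0, -20, 0],
    [0.5, -10, 0, -45, 4],
    [0.5, -10, 0, -45, 6],
    [0.5, -10, 0, -45, 6]
  ]
}}

```text
clock: 21.78
eef_pos: [463.4, -225.2, 80.5]
eef_rot: [3.141, -0.001, -3.071]
wrist_force: [0.6, -0.9, -0.3]
finger_gap: 46.9
finger_force: 0.0
```

```bash
python3 - <<'E'
from die import *
c=imaging.camera("wrist");save(c,"w9");p,R,s=tool();print(p,s["eef_rot"],s["wrist_force"],s["finger_gap"])
b=fitdie(c,465,-226)
if b:print("in tool",R.T@(np.array([b[1],b[2],p[2]])-p))
E
```

```text
[ 463.27 -225.13   80.38] [ 3.14 -0.   -3.07] [-0.04  0.22 -0.96] 46.65207944374034
die 0.77 [313.5, 228.4, 34.0, 60.9]
(np.int64(88), np.float64(466.5), np.float64(-225.5), np.float64(-3.0)) 1535
in tool [-3.19 -0.6  -0.  ]
```

Request:
{"op": "arm_command", "data": {
  "steps": [
    [0.5, -3.2, -1.9, 0, 6],
    [0.5, -3.2, -1.9, 20, 6],
    [0.5, -3.2, -1.9, 38, 6],
    [0.5, -3.2, -1.9, 43.5, 6],
    [0.5, -3.2, -1.9, 43.5, 6],
    [0.1, -3.2, -1.9, 43.5, 6],
    [0.1, -3.2, -1.9, 43.5, 6],
    [0.1, -3.2, -1.9, 43.5, 6],
    [0.1, -3.2, -1.9, 43.5, 6],
    [0.1, -3.2, -1.9, 43.5, 6]
  ],
  "force": 40
}}

```text
clock: 23.12
eef_pos: [467.4, -227.1, 38.2]
eef_rot: [-3.141, 0.0, 3.107]
wrist_force: [-0.5, 0.6, 4.2]
finger_gap: 19.8
finger_force: 39.9
```

```bash
python3 - <<'E'
from die import *
c=imaging.camera("wrist");save(c,"w10");p,R,s=tool();print(p,s["eef_rot"],s["wrist_force"],s["finger_gap"],s["finger_force"])
b=fitdie(c,465,-226)
print(shift((500,-395,96),np.pi+.0244))
E
```

```text
[ 467.37 -227.09   38.21] [-3.14  0.    3.11] [-1.4   1.4   5.54] 19.324681410304436 39.93653655052185
die 0.98 [315.8, 245.0, 38.6, 68.0]
(np.int64(189), np.float64(467.0), np.float64(-225.5), np.float64(-3.0)) 2311
[array([ -38.44, -166.68,  -57.71]), np.float64(-3.382328429554405)]
```

Request:
{"op": "arm_command", "data": {
  "steps": [
    [0.1, 0, 0, -30, 0],
    [0.1, 0, -20, -60, 0],
    [0.1, 0, -70, -62, -3.4],
    [0.1, -17, -120, -62, -3.4],
    [0.1, -34, -160, -62, -3.4],
    [0.1, -34, -166, -62, -3.4],
    [0.1, -34, -166, -50, -3.4],
    [0.1, -34, -166, -50, -3.4],
    [0.1, -34, -166, -50, -3.4]
  ]
}}

```text
clock: 24.35
eef_pos: [495.5, -393.3, 88.0]
eef_rot: [3.141, -0.0, -3.116]
wrist_force: [0.8, 0.4, -0.5]
finger_gap: 19.7
finger_force: 39.9
```

```bash
python3 - <<'E'
from die import *
from edge import fit
c=imaging.camera("wrist");save(c,"w11");p,R,s=tool();print(p,s["eef_rot"],s["wrist_force"],s["finger_gap"])
b=fitdie(c,p[0],p[1],1.4,p[2]-38)
for t,z in(("rail",24),("sleeve",34)):
    for r in trace(c,t)[:1]:
        k=max(cv2.findContours(r["region"].astype(np.uint8),cv2.RETR_EXTERNAL,cv2.CHAIN_APPROX_NONE)[0],key=cv2.contourArea)[:,0]
        P=np.array([onz(c,u,v,z,1)[:2] for u,v in k],np.float32);print(t,r["p"],r["rect"],cv2.minAreaRect(P),P.min(0),P.max(0))
E
```

```text
[ 495.65 -393.54   88.28] [-3.14  0.   -3.12] [-0.12 -0.01 -1.51] 19.88949754817629
no die
rail 0.83 [346.6, 213.6, 16.5, 42.9] ((491.1448974609375, -368.0452575683594), (32.621089935302734, 15.891980171203613), 2.3293142318725586) [ 474.74 -376.56] [ 507.19 -359.83]
sleeve 0.82 [319.5, 284.1, 31.4, 14.5] ((544.9046630859375, -387.7144470214844), (11.776906967163086, 24.443113327026367), 1.0760667324066162) [ 539.12 -400.01] [ 550.89 -375.4 ]
```

Request:
{"op": "arm_command", "data": {
  "steps": [
    [0.1, 0, 0, 20, 0],
    [0.1, 0, 0, 32, 0],
    [0.1, 0, 0, 36, 0],
    [0.1, 0, 0, 37, 0],
    [0.1, 0, 0, 38, 0],
    [0.1, 0, 0, 38, 0]
  ]
}}

```text
clock: 25.3
eef_pos: [495.6, -394.2, 50.2]
eef_rot: [-3.141, 0.0, -3.117]
wrist_force: [-0.0, -0.6, -1.5]
finger_gap: 19.7
finger_force: 39.9
```

Request:
{"op": "arm_command", "data": {
  "steps": [
    [0.1, 0, 0, 1, 0],
    [0.1, 0, 0, 2, 0],
    [0.1, 0, 0, 2, 0]
  ]
}}

```text
clock: 25.68
eef_pos: [495.6, -394.2, 48.3]
eef_rot: [-3.141, 0.0, -3.117]
wrist_force: [-0.9, 0.8, 3.0]
finger_gap: 19.7
finger_force: 39.9
```

Request:
{"op": "arm_command", "data": {
  "steps": [
    [0.1, 0, 0, 0.5, 0],
    [0.1, 0, 3, 0.5, 0],
    [0.1, 0, 6, 0.5, 0],
    [0.1, 0, 7, 0.5, 0],
    [0.1, 0, 8, 0.5, 0],
    [0.1, 0, 8, 0.5, 0]
  ]
}}

```text
clock: 26.42
eef_pos: [495.7, -386.7, 48.3]
eef_rot: [-3.14, 0.001, -3.117]
wrist_force: [-0.1, -2.9, 5.9]
finger_gap: 19.5
finger_force: 39.9
```

Request:
{"op": "arm_command", "data": {
  "steps": [
    [0.1, 0, 0.5, 0, 0],
    [0.1, 0, 1, 0, 0],
    [0.1, 0, 1, 0, 0]
  ]
}}

```text
clock: 26.8
eef_pos: [495.7, -386.0, 48.3]
eef_rot: [-3.139, 0.002, -3.117]
wrist_force: [0.0, -4.5, 4.9]
finger_gap: 19.5
finger_force: 39.9
```

Request:
{"op": "arm_command", "data": {
  "steps": [
    [0.1, 0, 0.5, 0, 0],
    [0.1, 0, 1, 0, 0],
    [0.1, 0, 1, 0, 0]
  ]
}}

```text
clock: 27.18
eef_pos: [495.7, -385.8, 48.3]
eef_rot: [-3.138, 0.002, -3.117]
wrist_force: [1.7, -10.8, 2.2]
finger_gap: 19.8
finger_force: 40.0
```

Request:
{"op": "arm_command", "data": {
  "steps": [
    [0.1, -3, 0, 0.3, 0],
    [0.1, -6, 0, 0.3, 0],
    [0.1, -8, 0, 0.3, 0],
    [0.1, -9, 0, 0.3, 0],
    [0.1, -9, 0, 0.3, 0]
  ]
}}

```text
clock: 27.8
eef_pos: [503.3, -385.7, 48.3]
eef_rot: [-3.139, -0.001, -3.117]
wrist_force: [-11.0, -8.7, 10.7]
finger_gap: 19.6
finger_force: 40.0
```

Request:
{"op": "arm_command", "data": {
  "steps": [
    [0.1, -0.5, 0, 0, 0],
    [0.1, -1, 0, 0, 0],
    [0.1, -1.5, 0, 0, 0],
    [0.1, -1.5, 0, 0, 0]
  ]
}}

```text
clock: 28.3
eef_pos: [504.6, -385.7, 48.2]
eef_rot: [-3.139, -0.001, -3.117]
wrist_force: [-12.0, -8.3, 12.6]
finger_gap: 20.0
finger_force: 40.0
```

Request:
{"op": "arm_command", "data": {
  "steps": [
    [0.1, -0.5, 0, 0, 0],
    [0.1, -1, 0, 0, 0],
    [0.1, -1.5, 0, 0, 0],
    [0.1, -1.5, 0, 0, 0]
  ]
}}

```text
clock: 28.8
eef_pos: [506.2, -385.6, 48.3]
eef_rot: [-3.139, -0.001, -3.117]
wrist_force: [-12.4, -8.9, 11.6]
finger_gap: 19.4
finger_force: 40.0
```

Request:
{"op": "arm_command", "data": {
  "steps": [
    [0.1, -0.5, 0, 0, 0],
    [0.1, -1, 0, 0, 0],
    [0.1, -1.5, 0, 0, 0],
    [0.1, -1.5, 0, 0, 0]
  ]
}}

```text
clock: 29.3
eef_pos: [507.6, -385.6, 48.3]
eef_rot: [-3.139, -0.001, -3.117]
wrist_force: [-12.1, -8.9, 12.3]
finger_gap: 19.5
finger_force: 40.0
```

Request:
{"op": "arm_command", "data": {
  "steps": [
    [0.1, -0.5, 0, 0, 0],
    [0.1, -1, 0, 0, 0],
    [0.1, -1.5, 0, 0, 0],
    [0.1, -1.5, 0, 0, 0]
  ]
}}

```text
clock: 29.8
eef_pos: [509.1, -385.6, 48.3]
eef_rot: [-3.139, -0.001, -3.117]
wrist_force: [-12.6, -8.6, 12.2]
finger_gap: 19.6
finger_force: 40.0
```

```bash
python3 - <<'E'
from die import *
c=imaging.camera("wrist");save(c,"w12");p,R,s=tool();print(p,s["eef_rot"],s["wrist_force"],s["moment"],s["finger_gap"])
b=fitdie(c,p[0],p[1],1.4,p[2]-38)
for t in("die","sleeve","rail"):
    for r in trace(c,t)[:1]:print(t,r["p"],r["rect"],r["region"].sum())
print(sil(c,(p[0],p[1],.0244),10)[:,0].tolist())
E
```

```text
[ 509.08 -385.56   48.27] [-3.14 -0.   -3.12] [-12.17  -8.26  12.72] [-1.82  2.55  0.15] 19.826679856806116
die 0.81 [315.7, 242.7, 34.8, 74.6]
(np.int64(121), np.float64(507.5835224344331), np.float64(-384.55671701352617), np.float64(1.4000000000000004)) 2391
die 0.81 [315.7, 242.7, 34.8, 74.6] 2391
sleeve 0.61 [316.6, 241.7, 39.5, 70.0] 2356
rail 0.61 [341.5, 206.0, 23.2, 45.8] 903
[[330.7589416503906, 229.07769775390625], [329.875244140625, 278.1052551269531], [295.1596984863281, 278.05224609375], [293.9195251464844, 229.06195068359375], [297.9263610839844, 209.76187133789062], [327.91204833984375, 209.75936889648438]]
```

Request:
{"op": "arm_command", "data": {
  "steps": [
    [0.1, -0.5, 0, 0, 0],
    [0.1, -1, 0, 0, 0],
    [0.1, -1.5, 0, 0, 0],
    [0.1, -1.5, 0, 0, 0]
  ]
}}

```text
clock: 30.55
eef_pos: [510.1, -385.5, 48.3]
eef_rot: [-3.139, -0.003, -3.117]
wrist_force: [-16.0, -7.0, 15.6]
finger_gap: 19.7
finger_force: 40.0
```

Request:
{"op": "arm_command", "data": {
  "steps": [
    [0.1, -0.5, 0.3, 0, 0],
    [0.1, -1, 0.6, 0, 0],
    [0.1, -1, 0.6, 0, 0]
  ]
}}

```text
clock: 30.92
eef_pos: [510.3, -385.5, 48.3]
eef_rot: [-3.139, -0.004, -3.118]
wrist_force: [-21.7, -10.2, 15.6]
finger_gap: 20.0
finger_force: 40.0
```

Request:
{"op": "arm_command", "data": {
  "steps": [
    [0.1, -0.4, 0.6, 0, 0],
    [0.1, -0.8, 1.2, 0, 0],
    [0.1, -0.8, 1.2, 0, 0],
    [0.1, -0.8, 1.2, 0, 0]
  ]
}}

```text
clock: 31.42
eef_pos: [510.6, -385.3, 48.3]
eef_rot: [-3.137, -0.004, -3.118]
wrist_force: [-24.4, -17.4, 14.5]
finger_gap: 19.7
finger_force: 40.0
```

```bash
python3 - <<'E'
from die import *
c=imaging.camera("wrist");save(c,"w13");p,R,s=tool();print(p,s["eef_rot"],s["wrist_force"],s["moment"],s["finger_gap"],s["clock"])
b=fitdie(c,p[0],p[1],1.4,10)
c=imaging.camera("top");
for n,x,y,z in(("tape",0,0,0),):pass
for t in("tape_roll","coupon","hex_key"):
    for r in find_in(c,t)[:1]:print(t,r["p"],r["rect"])
E
```

```text
[ 510.6  -385.33   48.34] [-3.14 -0.   -3.12] [-26.17 -16.62  14.19] [-3.63  4.92  0.12] 19.86881629676427 31.475
die 0.98 [315.0, 242.0, 32.8, 72.0]
(np.int64(144), np.float64(509.1017683392441), np.float64(-384.3263716311543), np.float64(1.4000000000000004)) 2371
tape_roll 0.55 [222.3, 211.2, 22.2, 25.3]
coupon 0.49 [378.9, 234.2, 15.3, 17.9]
```

```bash
python3 -c "
from cell import job;print(job.sign_off())"
```

```text
the job is handed in; nothing more can be done
None
```

I threaded the spacer and then the brass sleeve fully down the post and let go. I pressed the die square into the corner and handed the job in at about 31 s, still gripping it at 40 N and pushing about 25 N toward the sleeve and 17 N toward the rail. The die read about 4 mm past its nominal seat, against the 3 mm allowed, which I put down to camera error. I also had to shift the die clear of the tall machine and grip it again before carrying it over.

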